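# File a recipe card in the lever arch file

## Robot

A 7-joint arm with a two-finger parallel gripper is mounted at the origin on a cart in front of the work surface, level with it; the furniture and walls round the work are solid. World frame = base frame: x ahead of the robot, y to its left, z up, the work surface at z = 0. Lengths are in m, angles in rad, forces in N, time in s.
With the tool pointing down it reaches from about 0.4 to 0.85 m from the base axis. Payload 10.4 kg.
Tool frame: the origin (TCP) lies between the finger pads; the fingertips stand 22 mm ahead of it and the grasp point (between the pads) lies 3 mm ahead of it; z points along the fingers, y is the line along which they close (so a half turn about z gives the same grasp; the last joint's range is limited). The gripper opens to 85 mm and grips with 20 to 120 N. Pads are 22 mm wide; open, the fingers measure 114 mm over their backs; the gripper's body (76 mm by 85 mm) begins 54 mm behind the grasp point. The pads swing forward as they close: fully open they stand 13 mm farther back than shut.
Start: joints at [1.101, 0.332, -0.065, 1.46, 0.022, 1.35, -0.088], TCP at [0.27, -0.564, 0.253] pointing down, gripper open.
Joint ranges: [-2.6, 2.6], [-0.5, 2.12], [-1.47, 1.34], [0.16, 2.42], [-1.27, 4.41], [0.06, 2.06], [-2.6, 2.6]. Speed limits (rad/s): [2.22, 2.22, 2.79, 2.79, 3.14, 3.14, 3.14].

## Interface

Orientations are given as a unit quaternion [x, y, z, w].
In Python, from workcell import manip, camera, ticket, boxes_of, outline_of gives the robot as it stands.
- The arm moves only by the tool carry_out, never from a script. Its argument "deltas" is a list of rows, each a list of 5 numbers: the shift along the tool's x, y, z as a fraction of full scale, then the turn about the tool's z as a fraction of full scale, then the opening, from -1 (shut) to 1 (fully open), so that 0 is half open. In form: [[tx, ty, tz, spin, gripper], ...]. A call has 1 to 20 rows; each row is the pose to reach, as a shift and turn from the pose commanded when the call began, along the tool's axes at that moment; what a row does not reach only later rows make up. Full scale, the value 1, is 150 mm for a shift and 30 degrees for a turn. A row lasts 1/8 s, in which the tool goes at most 62.5 mm and 10.7 degrees, less where a joint would pass 70% of its speed; a pose out of reach is approached as far as the arm can. A call with a number of a shift or a turn outside -1 to 1 is refused whole. A call with a gripper value outside its range is refused whole. The fingers move at their own pace and stop on an object; "force" is the grip in N (left out, the last holds). Time passes only in rows, so rows that repeat a pose let the fingers close. It gives the time, the measured TCP pose, the force, the opening and the grip force at its end, in the units of the state.
- manip.get_obs(): the state, without advancing time (a new reading comes with each control period).
- camera(name): name is "side" or "top" or "wrist"; returns a dict with "img" (480x640x3 uint8, red, green, blue), "depth" (480x640 float32, m along the optical axis (not along the pixel's ray), 0 where there is no reading), "vertical_fov" (degrees; the focal length in pixels is half the picture's height over the tangent of half this angle, whatever the lens; pixels are square), "cx", "cy" (the principal point, pixels), "R" (3x3) and "t" (3): a world point X has camera coordinates R X + t. Camera axes: x right, y down, z forward; pixel columns grow to the right and rows downward; lengths in m; the calibration is good to about 2 mm. The wrist camera is an equidistant fisheye: a pixel r from the principal point sees the ray r / f radians off the axis. A picture is of the moment at which its call begins.
- ticket.hand_in(): hands the job in; it is judged then, once.
Trained networks look in a picture, given as the dict that the camera call returned (one of the last four; its "shot" number tells which), for a name from the list of things; names that differ only in an ending like _2 or _b are one class to them, and where a whole thing is asked for, a point or a joint stands for the part that bears it (a point fixed in the world has none). Each returns a list of dicts, best first, with "conf" (0 to 1); they miss things now and then, are a little off and sometimes report something else, mostly with a low value. They report only what shows in the picture. A call takes as long as a camera call.
- boxes_of(query, picture): "position" ([x, y, z] in m, in world coordinates, good to about 4 mm: the middle of the surface that is visible of it).
- outline_of(query, picture): "region" (480x640 bool, what is visible of it).
The state is a dict: "clock": time; "joint_pos": joint angles; "joint_velocities": joint speeds; "tau": joint torques, N m; "position": TCP position; "ee_rot": TCP orientation; "ft_force": force on the tool from outside, world axes, zero at the start; "torque": the same for the moment, N m; "grip_width": opening from 0.0 (shut) to 1.0 (fully open); "grasp_force": force on a finger pad.
Only numpy, scipy, OpenCV 4.12 (cv2) and the standard library are available. Lean on these libraries where they do the work, as an engineer would, in place of code of your own. Each camera call takes 0.05 s, during which the arm holds its last target. There are 200 camera calls.

## Task

File the loose recipe card from the wooden stand in the small lever arch recipe file that lies open on the board: lift the file's lever so that the rings spring open, put the card, printed side up, on both posts so that it lies flat on the cards already filed, then press the lever all the way down so that the rings are shut over it. Leave everything else on the board standing where it is.

Things in the scene. Friction and masses are not known exactly. Their poses are not given: they have to be found in the camera images.
- cover_board: (all sizes here in mm) wooden cover board, fixed, lying on the range under everything; its top is at world z = 57, x 350 to 930, y -330 to 390; origin at the centre of its underside. A kitchen roll (diameter 150, 320 high, at world x 850, y -235) and a crock of utensils (324 high, 120 round world x 840, y 290) stand fixed at its back
- recipe_file: small blue lever arch file, fixed, open (mm). Origin on the board's top midway between its posts; x along the spine, y towards the front cover, z up. 190 along x; back cover y -66 to 74, spine 77 to 137, front cover 140 to 280, all 3 thick. Filed cards: block 140 (x) by 62 (y) centred at x 0, y -19, flat top z 17. Steel plate x +-61, y -4 to 72, top z 5. Lever pivot y 50, z 20
- lever (a joint): angle of the steel lever about its pivot (parallel to the file's x): 0 down, rings shut; 1.15 fully up, rings open. It lies at x +-7, between the arches, pointing to the file's +y. Sprung over dead centre: up to about 0.3 N m (5 N at its end) brings it to the middle (0.575), from there it snaps on by itself; it stays at either end
- arches (a joint): angle of the two wire arches (one piece, at x +-40, wire diameter 5.6, pivot at y 54, z 10 of the file), moved only by the lever: 0 shut, tips on the posts, top at z 61; 1.1 open, swung to the file's +y, tips then at about y 66, z 77, so the posts are free from above with 40 of clear space beside them towards +y
- lever_end (a point): middle of the lever's rolled end, a bar of diameter 11 and 18 long along the file's x, 68 from the lever's pivot; in the file's frame at y 118, z 28 with the lever down, y 70, z 85 with it up. The lever's strip behind it is 14 wide, 2.4 thick
- post0 (a point): axis of the steel post at x = -40, y 0 of the file, at the top of the filed cards (z 17); axes as the file. Post diameter 6, its top at z 48, pointed over the last 6
- post1 (a point): axis of the steel post at x = +40, y 0 of the file, at the top of the filed cards (z 17); otherwise like post0
- card: loose stiff white recipe card, 140 (x) by 62 (y) by 5 (z), 0.04 to 0.085 kg, origin at its centre; +z out of the printed side (red band, round picture), +y to the punched long edge. It starts standing on its plain edge in the stand's groove, top 71 above the board, free to lean 0.15 rad. Properly filed its axes are parallel to the file's, centre at y -19, z 19.5 there
- hole0 (a point): centre of the hole (diameter 10) at x = -40, y +19 of the card, on the unprinted side; goes over post0; axes as the card
- hole1 (a point): centre of the hole (diameter 10) at x = +40, y +19 of the card, on the unprinted side; goes over post1; axes as the card
- card_stand: loose dark wooden recipe stand, a block 56 (x) by 170 (y) by 24 high, 0.5 kg; origin at the centre of its underside; a groove 6.8 wide and 15 deep runs along y at x 0. The card in it shows its printed side to the stand's -x
- honey_jar: honey jar, diameter 71, 110 high, standing on the file's open front cover; origin at the centre of its underside; leave it alone
- tin_can: tin can, diameter 75, 110 high; origin at the centre of its underside; leave it alone
- spice_jar: spice jar with a red cap, diameter 45, 106 high, by the stand; origin at the centre of its underside; leave it alone
- salt_shaker: glass salt shaker, diameter 44, 90 high, by the stand; origin at the centre of its underside; leave it alone
- orange_cup: orange cup, 78 by 105 with its handle, 76 high, at the back; origin at the centre of its underside; leave it alone
- apple: red apple, diameter 73, 60 high, at the back; origin at the centre of its underside; leave it alone
- pepper_mill: wooden pepper mill, diameter 58, 150 high, at the back; origin at the centre of its underside; leave it alone

How it is judged:
On the way, in this order (a step that is already met when the one before it is completed fails the run):
1. the lever is lifted and the rings have sprung open (value of joint lever above 1.05 rad and value of joint arches above 1 rad), for 0.2 s.
2. the card lies printed side up on the filed cards, both posts through its holes, the rings still open (horizontal distance between hole0 and post0 below 0.004 m and horizontal distance between hole1 and post1 below 0.004 m and z of each of hole0, hole1 in the frame of recipe_file below 0.02 m and angle between card's own z axis and vertical below 0.08 rad and value of joint arches above 0.9 rad), for 0.2 s.
At the end, for the whole second after the job is handed in: The card lies flat (within 3 mm) on the filed cards, printed side up, each hole round its post (centres within 4 mm), at rest; the lever is fully down (under 0.06 rad) and the rings are shut (arches under 0.03 rad) (horizontal distance between hole0 and post0 below 0.004 m and horizontal distance between hole1 and post1 below 0.004 m and z of each of hole0, hole1 in the frame of recipe_file below 0.02 m and angle between card's own z axis and vertical below 0.08 rad and value of joint lever below 0.06 rad and value of joint arches below 0.03 rad and linear speed of card below 0.02 m/s); the robot touches nothing.
It fails at once if a bystander or the stand is shifted by more than 30 mm (distance of any of honey_jar, tin_can, spice_jar, salt_shaker, orange_cup, apple, pepper_mill, card_stand from where it was at the start of the episode above 0.03 m).
It fails at once if a bystander or the stand is tipped (angle between any of honey_jar, tin_can, spice_jar, salt_shaker, orange_cup, pepper_mill, card_stand's own z axis and vertical above 0.35 rad).
It also fails if it takes over 64 s, if anything falls off the work surface, if the arm or the gripper's body presses on something with over 40 N, if the wrist force passes 120 N, or if a joint passes its speed limit or range.

## Working session

There is one attempt and no reset: what is moved stays moved. The work goes in short steps, Python scripts to look and compute and a tool call to move; the robot and the scene stay as the last step left them, time stands still between calls to the robot, and variables do not carry over. Pictures are saved under pics/ and viewed, at most 10 in all, crops included, and the job is handed in when it is done.

Besides the shell and the picture viewer there is one more tool, called after "Emit:" as name([rows], argument=value, ...), one row to a line, values as JSON. carry_out: Moves the arm, as the interface text tells. Its arguments: {"type":"object","properties":{"deltas":{"type":"array","items":{"type":"array","items":{"type":"number"}}},"force":{"type":"number"}},"required":["deltas"]}

```bash
ls; mkdir -p pics; cat > h.py <<'E'
import numpy as np, cv2
from workcell import manip, camera, ticket, boxes_of, outline_of
def save(p,n,crop=None):
    im=p["img"][:,:,::-1]
    if crop: a,b,c,d=crop; im=im[a:b,c:d]; s=min(800/(d-c),600/(b-a)); im=cv2.resize(im,None,fx=s,fy=s)
    cv2.imwrite("pics/"+n,im)
def foc(p): return p["img"].shape[0]/2/np.tan(np.radians(p["vertical_fov"]/2))
def cloud(p,fish=False):
    f=foc(p); v,u=np.mgrid[:480,:640].astype(float); x=(u-p["cx"])/f; y=(v-p["cy"])/f; z=p["depth"]
    if fish:
        r=np.hypot(x,y)+1e-9; k=np.tan(np.minimum(r,1.5))/r; x=x*k;y=y*k
    C=np.stack([x*z,y*z,z],-1); return (C-np.array(p["t"]))@np.array(p["R"])
E
cat > a.py <<'E'
from h import *
np.set_printoptions(precision=4,suppress=True)
o=manip.get_obs(); print(o["clock"],o["position"],o["ee_rot"],o["grip_width"])
for n in ["top","side"]:
    p=camera(n); save(p,n+"0.png"); print(n,foc(p),-np.array(p["R"]).T@p["t"],np.array(p["R"])[2])
    for q in ["recipe_file","lever","lever_end","arches","post0","post1","card","hole0","hole1","card_stand","honey_jar","tin_can","spice_jar","salt_shaker","orange_cup","apple","pepper_mill"]:
        print(q,[(np.round(b["position"],4).tolist(),round(b["conf"],2)) for b in boxes_of(q,p)[:2]])
E
python3 a.py
```

```text
pics
0.0 [ 0.2699 -0.5633  0.2525] [ 0.9752  0.2215 -0.0002 -0.0007] 0.9988251594857168
top 466.75737804709047 [0.4469 0.0151 1.0587] [ 0.1501 -0.0232 -0.9884]
recipe_file [([0.5028, 0.117, 0.0591], 0.7)]
lever [([0.5166, 0.1115, 0.0841], 0.6), ([0.6235, -0.2018, 0.1131], 0.44)]
lever_end [([0.5147, 0.1122, 0.0817], 0.5)]
arches [([0.5033, 0.0607, 0.1162], 0.71)]
post0 [([0.4995, 0.1142, 0.0604], 0.61)]
post1 [([0.4995, 0.1142, 0.0604], 0.61)]
card [([0.6218, -0.2029, 0.113], 0.6)]
hole0 [([0.6231, -0.201, 0.1127], 0.67), ([0.5469, 0.2026, 0.1717], 0.18)]
hole1 [([0.6231, -0.201, 0.1127], 0.67), ([0.5469, 0.2026, 0.1717], 0.18)]
card_stand [([0.619, -0.214, 0.0801], 0.69)]
honey_jar [([0.5482, 0.2047, 0.1678], 0.93), ([0.6256, -0.2009, 0.1117], 0.5)]
tin_can [([0.4367, -0.2013, 0.1651], 0.89), ([0.6173, -0.2108, 0.0817], 0.61)]
spice_jar [([0.6197, -0.0908, 0.1618], 0.79), ([0.5031, 0.1138, 0.0581], 0.54)]
salt_shaker [([0.7042, -0.2355, 0.1324], 0.66), ([0.5147, 0.1147, 0.0817], 0.57)]
orange_cup [([0.765, 0.1555, 0.0878], 0.59)]
apple [([0.7466, -0.088, 0.105], 0.79), ([0.6258, -0.
[... 487 characters left out ...]
 ([0.5141, 0.1166, 0.0827], 0.68)]
post1 [([0.4953, 0.131, 0.0621], 0.95), ([0.5141, 0.1166, 0.0827], 0.68)]
card [([0.6238, -0.2015, 0.1077], 0.58)]
hole0 [([0.6256, -0.2011, 0.1088], 0.61)]
hole1 [([0.6256, -0.2011, 0.1088], 0.61)]
card_stand [([0.6048, -0.2034, 0.0779], 0.74), ([0.4231, -0.1849, 0.1447], 0.48)]
honey_jar [([0.5413, 0.2239, 0.1459], 0.66)]
tin_can [([0.4242, -0.1872, 0.1449], 0.71), ([0.7564, 0.1517, 0.1029], 0.35)]
spice_jar [([0.6165, -0.0819, 0.1259], 0.89)]
salt_shaker [([0.7076, -0.2323, 0.1113], 0.74)]
orange_cup [([0.7538, 0.1499, 0.1025], 0.82)]
apple [([0.7422, -0.0724, 0.1058], 0.65)]
pepper_mill [([0.7575, 0.0252, 0.1306], 0.73), ([0.613, -0.083, 0.1301], 0.52)]
```

View pics/top0.png

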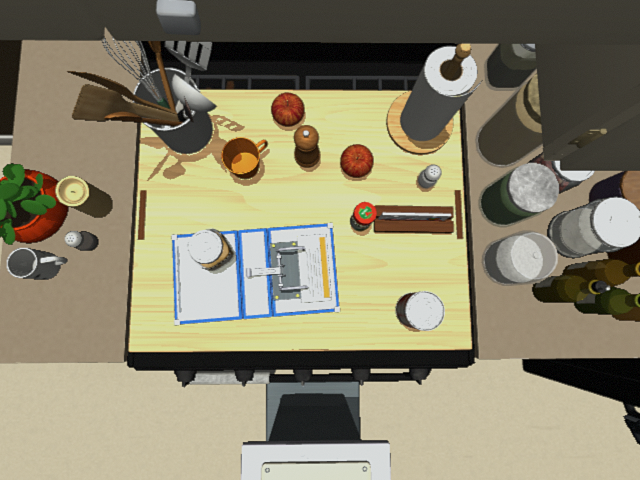

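View pics/side0.png

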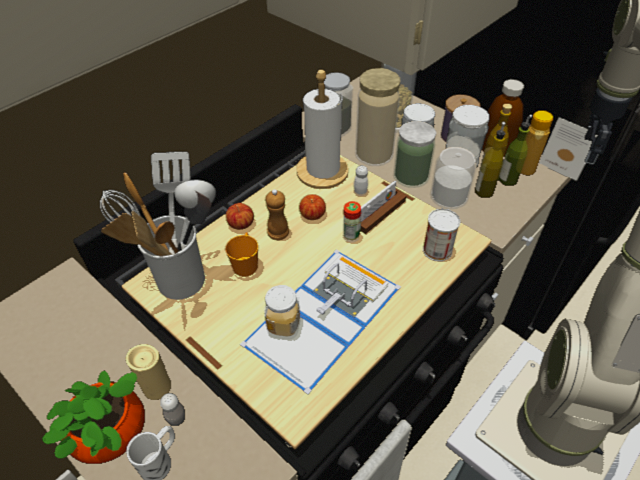

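The top view shows the file at about (255,272), its +y to the left and turned slightly. The lever end is at (262,272), the stand with the card at (413,218), the spice jar at (363,215) and the tin at (421,310). Next I fit the file and the card.

```bash
cat > b.py <<'E'
from h import *
np.set_printoptions(precision=4,suppress=True)
for n in ["top","side"]:
    p=camera(n); C=cloud(p); im=p["img"].astype(int); r,g,b=im[...,0],im[...,1],im[...,2]
    X=C[...,0];Y=C[...,1];Z=C[...,2]
    m=(b>g+25)&(b>r+60)&(X>.35)&(X<.65)&(Y>-.08)&(Y<.35)&(Z>.05)&(Z<.067)
    R=cv2.minAreaRect((C[m][:,:2]*1000).astype(np.float32)); print(n,m.sum(),R,cv2.boxPoints(R).round(1).tolist())
    m=(Z>.09)&(Z<.14)&(X>.58)&(X<.66)&(Y>-.29)&(Y<-.12); P=C[m]
    print("card",m.sum(),P.min(0),P.max(0)); t=P[P[:,2]>P[:,2].max()-.006]; 
    R=cv2.minAreaRect((t[:,:2]*1000).astype(np.float32)); print(R)
    l=cv2.fitLine((t[:,:2]*1000).astype(np.float32),cv2.DIST_HUBER,0,.01,.01).ravel(); print(l)
    for z0 in (.09,.1,.11,.12): 
        q=P[abs(P[:,2]-z0)<.004]; print(z0,len(q),np.median(q,0) if len(q) else 0)
    m=(abs(Z-.081)<.004)&(X>.56)&(X<.68)&(Y>-.31)&(Y<-.1)&(r<130)
    R=cv2.minAreaRect((C[m][:,:2]*1000).astype(np.float32)); print("stand",R)
    if n=="side": save(p,"sidecard.png",(150,260,330,470))
E
python3 b.py
```

```text
top 2232 ((512.4767456054688, 129.8780059814453), (189.03762817382812, 345.2412109375), 4.231982231140137) [[405.5, 295.1000061035156], [431.0, -49.20000076293945], [619.5, -35.29999923706055], [594.0, 309.0]]
card 409 [ 0.6214 -0.2754  0.0904] [ 0.6297 -0.1356  0.1324]
((625.48779296875, -205.2757568359375), (137.78614807128906, 5.241334915161133), 89.86228942871094)
[   0.0091    1.      625.5397 -202.2182]
0.09 28 [ 0.6239 -0.171   0.0914]
0.1 43 [ 0.6227 -0.2284  0.1003]
0.11 58 [ 0.6233 -0.21    0.1098]
0.12 45 [ 0.6234 -0.2128  0.1211]
stand ((625.8639526367188, -197.35565185546875), (191.9669189453125, 56.675384521484375), 88.78787231445312)
side 1293 ((511.9344787597656, 130.0528564453125), (190.01522827148438, 345.8691711425781), 4.1932053565979) [[404.5, 295.6000061035156], [429.79998779296875, -49.400001525878906], [619.2999877929688, -35.5], [594.0, 309.5]]
card 404 [ 0.6203 -0.276   0.09  ] [ 0.6312 -0.1344  0.1334]
((624.896484375, -203.95802307128906), (138.5448455810547, 7.864198207855225), 89.43788146972656)
[   0.0074    1.      625.7178 -197.1744]
0.09 31 [ 0.6242 -0.2238  0.0925]
0.1 63 [ 0.6244 -0.1967  0.1002]
0.11 77 [ 0.6242 -0.2037  0.1097]
0.12 77 [ 0.6246 -0.2011  0.1203]
stand ((611.2955322265625, -198.6026611328125), (36.29116439819336, 195.32217407226562), 2.0710079669952393)
```

View pics/sidecard.png

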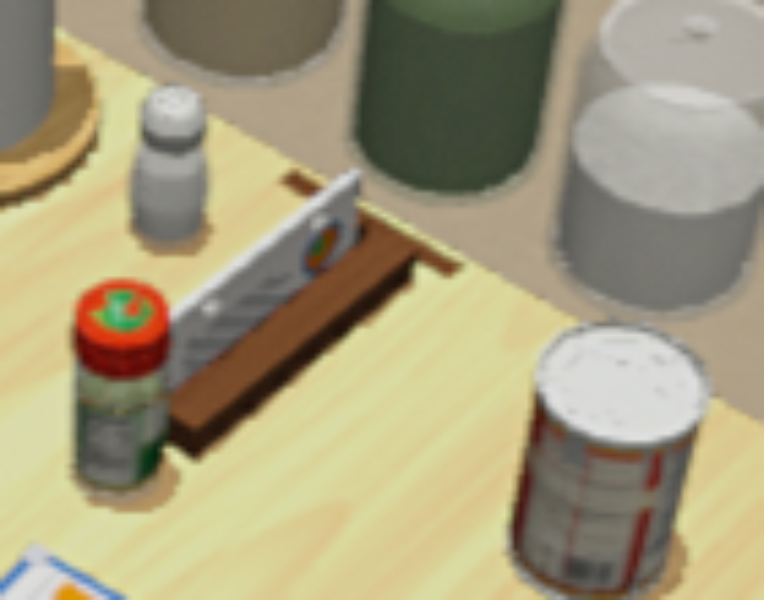

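The printed side faces -x with the holes along the top. The file's origin is about (0.520, 0.023) with yaw 0.0735. I'll head for the lever.

```bash
cat >> h.py <<'E'
from scipy.spatial.transform import Rotation as Ro
np.set_printoptions(precision=4,suppress=True)
FO=np.array([.52005,.0233,.057]); FY=.0735
def F(x,y,z,o=None):
    o=FO if o is None else o
    c,s=np.cos(FY),np.sin(FY); return o+np.array([c*x-s*y,s*x+c*y,z])
def plan(pts,yaw):
    """pts: world TCP targets; yaw: world angle of tool y (mod pi)"""
    o=manip.get_obs(); R=Ro.from_quat(o["ee_rot"]).as_matrix(); p=np.array(o["position"])
    y=np.arctan2(R[1,1],R[0,1]); d=(yaw-y+np.pi/2)%np.pi-np.pi/2
    print("t",round(o["clock"],2),"pos",p,"yaw",round(y,4),"grip",round(o["grip_width"],3),"F",np.array(o["ft_force"]),"j",np.array(o["joint_pos"]))
    for q in np.atleast_2d(pts): print("  ",q,"->",(R.T@(q-p)/.15).round(3),"spin",round(-d/np.radians(30),3))
E
echo ok
```

```text
ok
```

Emit:
carry_out([
  [0.3,-0.3,0,-0.35,-0.2],
  [0.6,-0.6,0,-0.7,-0.2],
  [0.9,-0.9,0,-1,-0.2],
  [1,-1,0,-1,-0.2],
])

```text
clock: 2.4
position: [0.3421, -0.3602, 0.2538]
ee_rot: [0.883, 0.469, 0.0, 0.0]
ft_force: [-0.2, -0.6, 0.0]
grip_width: 0.402
grasp_force: 0.0
```

Emit:
carry_out([
  [0.35,-0.1,0,-0.35,-0.2],
  [0.7,-0.2,0,-0.7,-0.2],
  [1,-0.3,0,-1,-0.2],
  [1,-0.3,0,-1,-0.2],
])

```text
clock: 2.9
position: [0.3894, -0.2112, 0.2538]
ee_rot: [0.731, 0.682, 0.0, 0.001]
ft_force: [-0.3, -0.4, 0.9]
grip_width: 0.402
grasp_force: 0.0
```

```bash
python3 -c "
from h import *
plan([[.46,-.07,.25],[.513,.121,.25]],FY)"
```

```text
t 2.9 pos [ 0.3894 -0.2112  0.2538] yaw -0.0694 grip 0.402 F [-0.2753 -0.3943  0.923 ] j [ 0.8264 -0.054  -0.4136  1.8925 -0.0222  1.2975  0.3499]
   [ 0.46 -0.07  0.25] -> [0.972 0.404 0.025] spin -0.273
   [0.513 0.121 0.25 ] -> [2.267 0.669 0.025] spin -0.273
```

Emit:
carry_out([
  [0.33,0.1,0,-0.15,-0.2],
  [0.66,0.2,0,-0.27,-0.2],
  [1,0.3,0,-0.27,-0.2],
  [1,0.3,0,-0.27,-0.2],
])

```text
clock: 3.4
position: [0.4456, -0.0653, 0.2536]
ee_rot: [0.682, 0.731, 0.001, 0.0]
ft_force: [0.0, -0.1, 0.4]
grip_width: 0.402
grasp_force: 0.0
```

```bash
python3 -c "
from h import *
p=camera('wrist'); save(p,'w1.png')
plan([[.513,.121,.25],[.513,.121,.15]],FY)"
```

```text
t 3.45 pos [ 0.4449 -0.0676  0.2534] yaw 0.066 grip 0.395 F [-0.3099 -1.4466  0.3259] j [ 0.6634 -0.0299 -0.5943  1.8694 -0.0172  1.2968  0.1399]
   [0.513 0.121 0.25 ] -> [1.225 0.536 0.023] spin -0.014
   [0.513 0.121 0.15 ] -> [1.225 0.536 0.689] spin -0.014
```

View pics/w1.png

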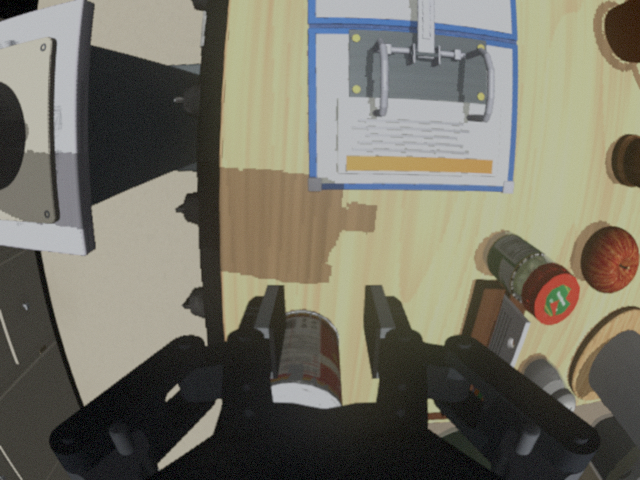

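The wrist view shows the file ahead with the lever at (426,25), the arches at (380,80) and (488,80), and the fingers pointing at the board beside the tin. Going over the lever.

Emit:
carry_out([
  [0.4,0.2,0,0,-0.2],
  [0.8,0.4,0,0,-0.2],
  [1,0.53,0,0,-0.2],
  [1,0.53,0,0,-0.2],
])

```text
clock: 3.95
position: [0.5149, 0.0881, 0.2529]
ee_rot: [0.683, 0.73, 0.0, -0.001]
ft_force: [0.5, -0.9, -0.0]
grip_width: 0.4
grasp_force: 0.0
```

Emit:
carry_out([
  [0.15,0,0.2,0,-0.2],
  [0.22,0,0.5,0,-0.2],
  [0.22,0,0.5,0,-0.2],
])

```text
clock: 4.32
position: [0.5104, 0.1172, 0.1757]
ee_rot: [0.685, 0.729, -0.003, -0.002]
ft_force: [0.5, -0.0, 0.6]
grip_width: 0.399
grasp_force: 0.0
```

```bash
python3 -c "
from h import *
p=camera('side'); C=cloud(p)
for q in ['lever_end','lever']:
  for b in outline_of(q,p)[:1]:
    P=C[b['region']]; print(q,b['conf'],len(P),np.median(P,0),P.min(0),P.max(0))
save(p,'s1.png',(230,390,240,440))
plan([[.513,.121,.0966]]+[F(0,50+48.7*np.cos(.117+a),20e-3) for a in ()],FY)
print(F(0,.098,.0256))"
```

```text
lever_end 0.48 152 [0.5134 0.1195 0.0825] [0.5021 0.0774 0.0594] [0.5356 0.1478 0.0938]
lever 0.64 142 [0.5136 0.1135 0.0819] [0.5021 0.0738 0.0748] [0.5238 0.1468 0.0935]
t 4.47 pos [0.5131 0.1179 0.18  ] yaw 0.0621 grip 0.4 F [0.1509 0.2259 0.2982] j [ 0.3717  0.256  -0.7746  1.7839  0.1942  1.178  -0.399 ]
   [0.513  0.121  0.0966] -> [ 0.021 -0.001  0.556] spin -0.022
[0.5129 0.121  0.0826]
```

View pics/s1.png

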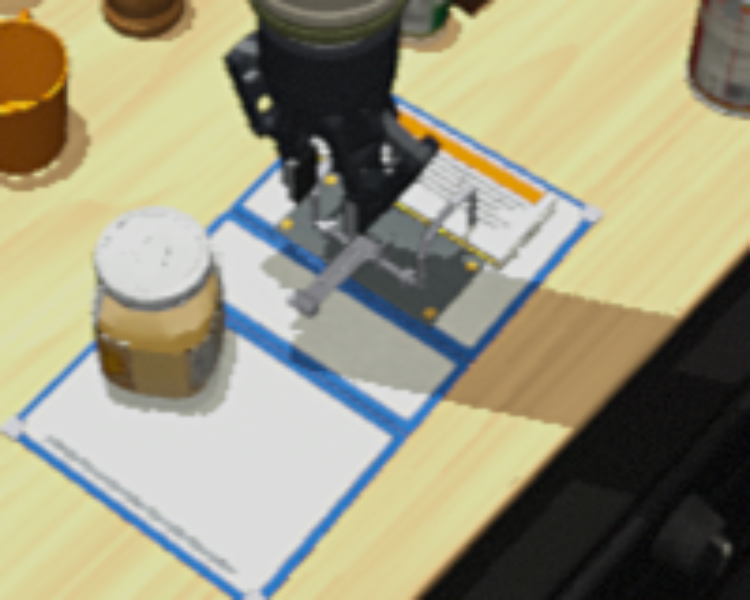

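The fingers stand over the lever, with the honey jar clear to the left. Now I descend and grip the lever's strip.

Emit:
carry_out([
  [0.02,0,0.25,-0.02,-0.2],
  [0.02,0,0.48,-0.02,-0.2],
  [0.02,0,0.555,-0.02,-0.2],
  [0.02,0,0.555,-0.02,-0.2],
  [0.02,0,0.555,-0.02,-1],
  [0.02,0,0.555,-0.02,-1],
  [0.02,0,0.555,-0.02,-1],
  [0.02,0,0.555,-0.02,-1],
], force=50)

```text
clock: 5.48
position: [0.5136, 0.1226, 0.0968]
ee_rot: [0.68, 0.733, 0.001, 0.001]
ft_force: [3.3, -1.1, 7.4]
grip_width: 0.134
grasp_force: 48.9
```

```bash
python3 -c "
from h import *
p=np.array(manip.get_obs()['position']); g=np.array([0,.098,.0256])
def G(a): return np.array([0,.050+.0487*np.cos(.117+a),.020+.0487*np.sin(.117+a)])
plan([p+F(*G(a))-F(*G(0)) for a in (.15,.3,.45,.6,.75,.9,1.0,1.1)],FY)"
```

```text
t 5.47 pos [0.5136 0.1226 0.0968] yaw 0.0747 grip 0.134 F [ 3.2665 -1.0926  7.4087] j [ 0.3243  0.363  -0.7465  1.8624  0.2879  1.0223 -0.4662]
   [0.5137 0.1213 0.1039] -> [-0.009  0.    -0.048] spin 0.002
   [0.5138 0.1188 0.1108] -> [-0.026  0.    -0.094] spin 0.002
   [0.5141 0.1154 0.1172] -> [-0.049  0.    -0.136] spin 0.002
   [0.5144 0.111  0.1231] -> [-0.078  0.001 -0.175] spin 0.002
   [0.5148 0.1058 0.1282] -> [-0.112  0.001 -0.21 ] spin 0.002
   [0.5152 0.1    0.1325] -> [-0.152  0.001 -0.238] spin 0.002
   [0.5155 0.0957 0.1349] -> [-0.18   0.001 -0.254] spin 0.002
   [0.5159 0.0912 0.1368] -> [-0.21   0.001 -0.267] spin 0.002
```

Emit:
carry_out([
  [-0.01,0,-0.05,0,-1],
  [-0.03,0,-0.095,0,-1],
  [-0.05,0,-0.135,0,-1],
  [-0.08,0,-0.175,0,-1],
  [-0.11,0,-0.21,0,-1],
  [-0.15,0,-0.24,0,-1],
  [-0.18,0,-0.255,0,-1],
  [-0.21,0,-0.27,0,-1],
  [-0.21,0,-0.27,0,-1],
  [-0.21,0,-0.27,0,-0.3],
  [-0.21,0,-0.27,0,-0.3],
  [-0.21,0,-0.27,0,-0.3],
])

```text
clock: 6.98
position: [0.5139, 0.0913, 0.1355]
ee_rot: [0.68, 0.733, -0.0, -0.0]
ft_force: [-0.2, 0.1, -0.7]
grip_width: 0.347
grasp_force: 0.0
```

Emit:
carry_out([
  [0,0,-0.3,0,-0.3],
  [0,0,-0.6,0,-0.3],
  [0,0,-0.8,0,-0.3],
  [-0.3,0,-0.8,0,-0.3],
  [-0.6,0,-0.8,0,-0.3],
  [-0.9,0,-0.8,0,-0.3],
])

```text
clock: 7.72
position: [0.5242, -0.0447, 0.2557]
ee_rot: [0.68, 0.733, -0.0, 0.0]
ft_force: [0.8, 0.3, -0.2]
grip_width: 0.346
grasp_force: 0.0
```

```bash
python3 -c "
from h import *
p=camera('side'); save(p,'s2.png',(210,400,230,470))
plan([[.626,-.205,.25],[.626,-.205,.137]],0.01)"
```

```text
t 7.78 pos [ 0.5243 -0.052   0.2552] yaw 0.0681 grip 0.348 F [ 0.293  -6.2244  0.5237] j [ 0.6236  0.1729 -0.6776  1.6872  0.1141  1.3216 -0.0069]
   [ 0.626 -0.205  0.25 ] -> [-1.064  0.607  0.037] spin 0.111
   [ 0.626 -0.205  0.137] -> [-1.062  0.608  0.79 ] spin 0.111
```

View pics/s2.png

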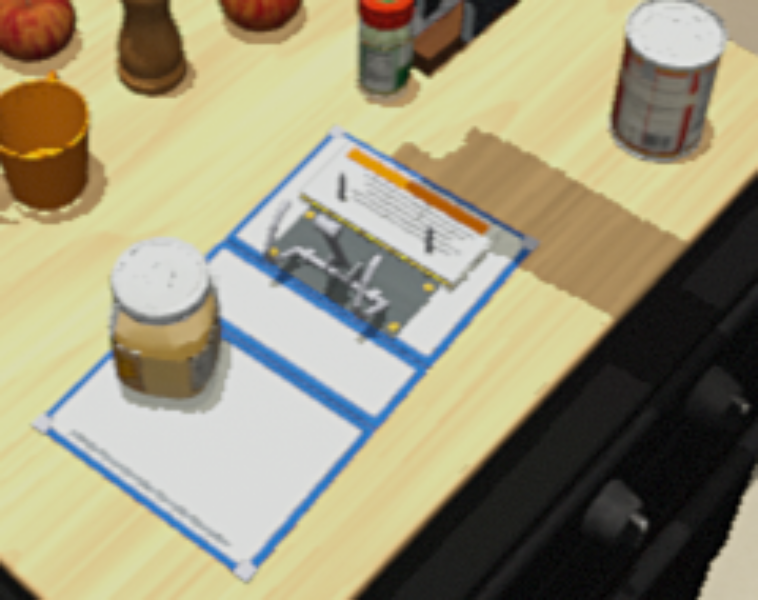

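The lever is up, the rings are swung open and the posts are bare at (341,186) and (430,238). Now the card.

Emit:
carry_out([
  [-0.3,0.2,0,0.11,0.05],
  [-0.6,0.4,0,0.11,0.05],
  [-0.9,0.6,0,0.11,0.05],
  [-1,0.6,0,0.11,0.05],
  [-1,0.6,0,0.11,0.05],
])

```text
clock: 8.4
position: [0.625, -0.1867, 0.255]
ee_rot: [0.701, 0.713, -0.0, -0.001]
ft_force: [-0.1, 0.6, 0.6]
grip_width: 0.528
grasp_force: 0.0
```

```bash
python3 -c "
from h import *
p=camera('wrist'); save(p,'w2.png')
plan([[.6255,-.205,.17],[.6255,-.205,.118]],0.01)"
```

```text
t 8.45 pos [ 0.625  -0.1852  0.2556] yaw 0.0181 grip 0.527 F [-0.2379  0.31   -0.0809] j [ 0.6369  0.4524 -0.5852  1.3534  0.2464  1.4085  0.0768]
   [ 0.6255 -0.205   0.17  ] -> [-0.132  0.001  0.57 ] spin 0.015
   [ 0.6255 -0.205   0.118 ] -> [-0.132  0.001  0.917] spin 0.015
```

View pics/w2.png

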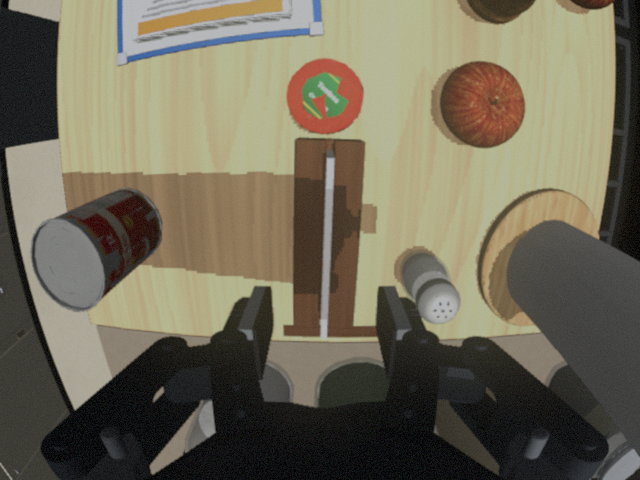

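The card edge (col 326) lies between the fingers (264 to 386), and the salt shaker at (435,290) is clear of them. Descending.

Emit:
carry_out([
  [-0.13,0,0.3,0.01,0.05],
  [-0.13,0,0.6,0.01,0.05],
  [-0.13,0,0.85,0.01,0.05],
  [-0.13,0,0.91,0.01,0.05],
  [-0.13,0,0.91,0.01,0.05],
  [-0.13,0,0.91,0.01,-1],
  [-0.13,0,0.91,0.01,-1],
  [-0.13,0,0.91,0.01,-1],
  [-0.13,0,0.91,0.01,-1],
  [-0.13,0,0.91,0.01,-1],
  [-0.13,0,0.7,0.01,-1],
  [-0.13,0,0.4,0.01,-1],
  [-0.13,0,0.1,0.01,-1],
  [-0.13,0,0,0.01,-1],
], force=40)

```text
clock: 10.2
position: [0.6266, -0.2059, 0.2591]
ee_rot: [0.703, 0.711, 0.001, 0.002]
ft_force: [0.5, -0.7, -0.5]
grip_width: 0.051
grasp_force: 39.7
```

```bash
python3 -c "
from h import *
p=camera('side'); save(p,'s3.png',(110,270,320,520)); C=cloud(p)
plan([[.51,-.135,.25]],np.pi/2+.0735)
print([(b['position'],b['conf']) for b in boxes_of('card_stand',p)[:1]])
for b in outline_of('card',p)[:1]: P=C[b['region']]; print(b['conf'],P.min(0),P.max(0),np.median(P,0))"
```

```text
t 10.25 pos [ 0.6266 -0.206   0.2595] yaw 0.0121 grip 0.056 F [-0.6392  0.748   1.49  ] j [ 0.6542  0.4627 -0.576   1.3295  0.2496  1.4161  0.1016]
   [ 0.51  -0.135  0.25 ] -> [ 0.483 -0.772  0.059] spin 2.883
[([0.6176, -0.2113, 0.0773], 0.88)]
0.56 [ 0.612  -0.4434  0.0108] [ 0.7868 -0.1325  0.2682] [ 0.624  -0.1804  0.2263]
```

View pics/s3.png

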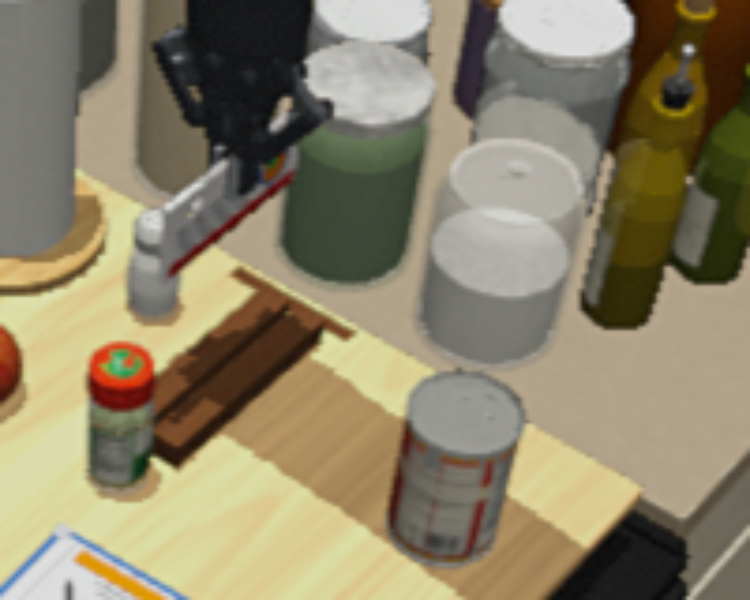

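The card is held cleanly with its red band at the bottom, and the stand has not moved. Now I carry it to free board and turn it.

Emit:
carry_out([
  [0.2,-0.3,0,-0.3,-1],
  [0.4,-0.6,0,-0.6,-1],
  [0.48,-0.77,0,-0.9,-1],
  [0.48,-0.77,0,-1,-1],
])

```text
clock: 10.85
position: [0.5071, -0.1346, 0.254]
ee_rot: [0.493, 0.87, -0.001, -0.001]
ft_force: [0.2, -1.0, 0.1]
grip_width: 0.053
grasp_force: 39.7
```

Emit:
carry_out([
  [0,0,0,-0.35,-1],
  [0,0,0,-0.7,-1],
  [0,0,0,-1,-1],
  [0,0,0,-1,-1],
])

```text
clock: 11.35
position: [0.5085, -0.1354, 0.2539]
ee_rot: [0.254, 0.967, 0.0, -0.001]
ft_force: [0.2, 0.1, -0.9]
grip_width: 0.051
grasp_force: 39.7
```

Emit:
carry_out([
  [0,0,0.1,-0.35,-1],
  [0,0,0.2,-0.7,-1],
  [0,0,0.3,-1,-1],
  [0,0,0.3,-1,-1],
  [0,0,0.3,-1,-1],
])

```text
clock: 11.98
position: [0.5093, -0.1353, 0.2107]
ee_rot: [-0.004, 1.0, 0.0, -0.0]
ft_force: [-0.5, -0.2, 0.3]
grip_width: 0.05
grasp_force: 39.7
```

```bash
python3 -c "
from h import *
plan([[.51,-.135,.113],[.51,-.135,.1095]],np.pi/2+.0735)"
```

```text
t 11.97 pos [ 0.5093 -0.1353  0.2107] yaw 1.5778 grip 0.05 F [-0.5264 -0.1961  0.305 ] j [ 0.9004  0.2362 -0.8201  1.7426  0.1817  1.2415  1.6127]
   [ 0.51  -0.135  0.113] -> [-0.005  0.002  0.651] spin -0.127
   [ 0.51   -0.135   0.1095] -> [-0.005  0.002  0.675] spin -0.127
```

Emit:
carry_out([
  [0,0,0.3,-0.1,-1],
  [0,0,0.55,-0.13,-1],
  [0,0,0.63,-0.13,-1],
  [0,0,0.655,-0.13,-1],
  [0,0,0.67,-0.13,-1],
  [0,0,0.67,-0.13,-1],
])

```text
clock: 12.72
position: [0.5103, -0.1355, 0.1115]
ee_rot: [-0.04, 0.999, -0.001, 0.001]
ft_force: [-1.1, -0.3, 4.0]
grip_width: 0.053
grasp_force: 40.3
```

```bash
python3 -c "
from h import *
plan([[.51,-.135,.1095]],np.pi/2+.0735)"
```

```text
t 12.72 pos [ 0.5103 -0.1355  0.1115] yaw 1.6503 grip 0.053 F [-1.1299 -0.3072  4.0098] j [ 0.8597  0.355  -0.7945  1.8477  0.2898  1.0558  1.6025]
   [ 0.51   -0.135   0.1095] -> [0.002 0.004 0.013] spin 0.012
```

Contact with the board (4 N). Now I release and tip the card over.

Emit:
carry_out([
  [0,0,0,0,-0.45],
  [0,0,0,0,-0.45],
  [0,0,0,0,-0.45],
  [0,0,0,0,-0.45],
  [0,0.05,0,0,-0.45],
  [0,0.09,0,0,-0.45],
  [0,0.12,0,0,-0.45],
  [0,0.16,0.02,0,-0.45],
  [0,0.2,0.05,0,-0.45],
  [0,0.24,0.08,0,-0.45],
  [0,0.285,0.12,0,-0.45],
  [0,0.33,0.12,0,-0.45],
  [0,0.38,0.12,0,-0.45],
  [0,0.4,0.12,0,-0.45],
  [0,0.4,-0.2,0,-0.45],
  [0,0.4,-0.6,0,-0.45],
  [0,0.2,-0.8,0,-0.45],
  [0.5,0.2,-0.8,0,-0.45],
  [0.5,0.2,-0.8,0,-0.45],
])

```text
clock: 15.1
position: [0.4295, -0.1122, 0.2294]
ee_rot: [-0.039, 0.999, -0.001, -0.001]
ft_force: [0.7, 0.2, 0.3]
grip_width: 0.276
grasp_force: 0.0
```

```bash
python3 -c "
from h import *
p=camera('top'); save(p,'t1.png',(160,360,230,500)); C=cloud(p)
for b in outline_of('card',p)[:2]: P=C[b['region']]; print(b['conf'],P.min(0),P.max(0),np.median(P,0),cv2.minAreaRect((P[:,:2]*1000).astype(np.float32)))
plan([[.51,-.1,.2]],np.pi/2+.0735)"
```

```text
0.65 [ 0.4344 -0.1174  0.0544] [0.5773 0.0151 1.0587] [ 0.5062 -0.082   0.0627] ((506.01654052734375, -51.38317108154297), (132.43128967285156, 142.896728515625), 89.75508117675781)
0.2 [ 0.4469 -0.296   0.06  ] [0.653  0.0151 1.0587] [ 0.6242 -0.2107  0.0812] ((580.3517456054688, -122.76560974121094), (119.6785659790039, 364.64715576171875), 25.90904998779297)
t 15.2 pos [ 0.431 -0.112  0.23 ] yaw 1.6492 grip 0.277 F [ 0.5649 -1.6631 -0.7202] j [ 1.0274 -0.0144 -0.8535  1.9041 -0.0091  1.247   1.8261]
   [ 0.51 -0.1   0.2 ] -> [-0.532  0.039  0.199] spin 0.009
```

View pics/t1.png

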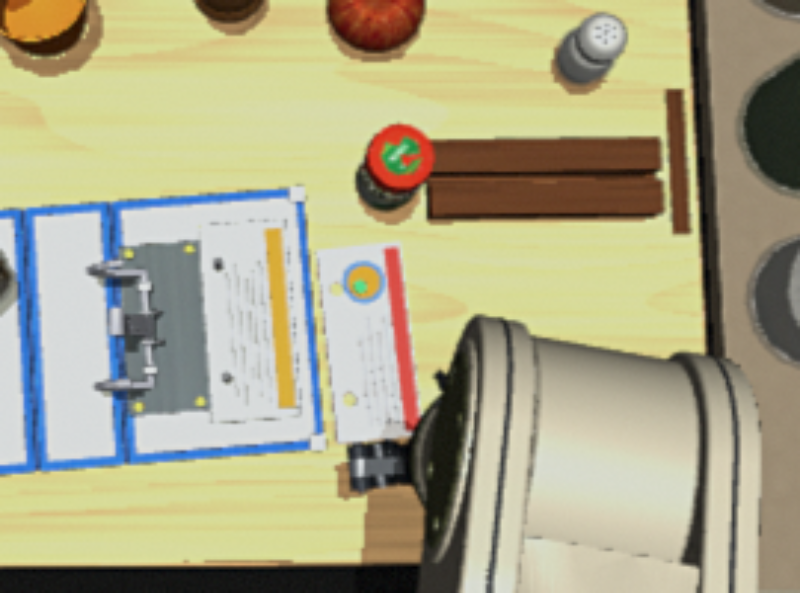

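The card lies flat with its printed side up at crop (370,345) and its holes toward the file, but it is too close to the file's cover for a finger to fit. I'll measure the gap.

```bash
cat >> h.py <<'E'
def cardpose(p):
    C=cloud(p); b=outline_of('card',p)[0]; m=b['region'].astype(np.uint8)
    P=C[m>0]; P=P[(P[:,2]>.05)&(P[:,2]<.075)&(P[:,1]<-.02)]; R=cv2.minAreaRect((P[:,:2]*1000).astype(np.float32))
    im=p['img'].astype(int); X,Y,Z=C[...,0],C[...,1],C[...,2]
    y=(im[...,0]>140)&(im[...,1]>120)&(im[...,2]<im[...,0]*.62)&(m>0)&(Z<.075)
    print('card',b['conf'],R,'z',np.median(P[:,2])); return R,y,C
E
python3 -c "
from h import *
for n in ('top','side'):
    p=camera(n); cardpose(p)
print(F(0,-.066,0))
plan([[.507,-.088,.13],[.507,-.088,.084]],np.pi/2+.0735)"
```

```text
card 0.68 ((506.5135803222656, -82.32355499267578), (140.9665985107422, 64.23736572265625), 4.299130439758301) z 0.06257188483076842
card 0.92 ((506.51751708984375, -82.60107421875), (141.88717651367188, 71.76349639892578), 3.0961966514587402) z 0.06169750297441008
[ 0.5249 -0.0425  0.057 ]
t 15.4 pos [ 0.4329 -0.111   0.2301] yaw 1.652 grip 0.275 F [ 1.1489 -0.0398 -0.2673] j [ 1.0248 -0.0094 -0.8542  1.9005 -0.0082  1.2469  1.8253]
   [ 0.507 -0.088  0.13 ] -> [-0.504  0.112  0.667] spin 0.015
   [ 0.507 -0.088  0.084] -> [-0.504  0.112  0.974] spin 0.015
```

Emit:
carry_out([
  [-0.25,0.05,0.2,0.01,-1],
  [-0.5,0.12,0.4,0.01,-1],
  [-0.5,0.12,0.7,0.01,-1],
  [-0.5,0.12,0.9,0.01,-1],
  [-0.5,0.12,0.96,0.01,-1],
  [-0.5,0.12,0.98,0.01,-1],
])

```text
clock: 16.15
position: [0.5055, -0.0865, 0.084]
ee_rot: [-0.038, 0.999, 0.0, -0.001]
ft_force: [-17.4, 2.3, 36.0]
grip_width: 0.001
grasp_force: 18.0
```

Emit:
carry_out([
  [0,0,0.02,0,-1],
  [0,0,0.03,0,-1],
  [0,0,0.03,0,-1],
])

```text
clock: 16.52
position: [0.5056, -0.0865, 0.0838]
ee_rot: [-0.038, 0.999, -0.002, -0.001]
ft_force: [-34.1, 5.1, 70.0]
grip_width: -0.004
grasp_force: 34.8
```

Emit:
carry_out([
  [0,0,-0.025,0,-1],
  [0,-0.04,-0.03,0,-1],
  [0,-0.08,-0.03,0,-1],
  [0,-0.12,-0.03,0,-1],
  [0,-0.15,-0.03,0,-1],
  [0,-0.15,-0.03,0,-1],
])

```text
clock: 17.27
position: [0.5087, -0.1096, 0.0841]
ee_rot: [-0.038, 0.999, 0.0, 0.001]
ft_force: [0.7, 2.9, 9.5]
grip_width: -0.001
grasp_force: 4.6
```

Emit:
carry_out([
  [0,0,-0.3,0,-1],
  [0,0,-0.6,0,0.3],
  [0.4,0,-0.9,0,0.8],
  [0.5,0,-0.9,0,0.8],
])

```text
clock: 17.77
position: [0.4321, -0.1161, 0.2199]
ee_rot: [-0.037, 0.999, -0.001, 0.001]
ft_force: [-0.3, -0.0, -0.0]
grip_width: 0.638
grasp_force: 0.0
```

```bash
python3 -c "
from h import *
for n in ('top','side'):
    p=camera(n); cardpose(p)
plan([[.507,-.1,.2]],np.pi/2+.0735)"
```

```text
card 0.89 ((510.3832092285156, -98.94186401367188), (141.7464599609375, 64.51089477539062), 5.80288553237915) z 0.06274855679355368
card 0.91 ((510.2115478515625, -97.29856872558594), (141.38351440429688, 66.54795837402344), 5.843140602111816) z 0.06149506946849752
t 17.98 pos [ 0.4326 -0.1163  0.2184] yaw 1.6445 grip 0.903 F [ 0.5635 -0.905  -0.2953] j [ 1.1036  0.0099 -0.9292  1.9129  0.0097  1.2217  1.8156]
   [ 0.507 -0.1    0.2  ] -> [-0.503  0.072  0.123] spin 0.0
```

Emit:
carry_out([
  [-0.3,0.1,-0.1,0,0.8],
  [-0.6,0.2,-0.2,0,0.8],
  [-0.9,0.3,-0.25,0,0.8],
  [-1,0.35,-0.25,0,0.8],
  [-1,0.35,-0.25,0,0.8],
])

```text
clock: 18.6
position: [0.5791, -0.0504, 0.2541]
ee_rot: [-0.039, 0.999, 0.002, -0.001]
ft_force: [-0.9, -0.2, -0.2]
grip_width: 0.899
grasp_force: 0.0
```

```bash
python3 -c "
from h import *
p=camera('wrist'); save(p,'w3.png'); np.savez('w3.npz',**{k:np.array(v) for k,v in p.items()})
R,y,C=cardpose(p)
plan([[.507,-.1,.2]],np.pi/2+.0735)"
```

```text
card 0.72 ((515.397705078125, -96.75225067138672), (129.96182250976562, 62.96210479736328), 5.549789905548096) z 0.06288598872630706
t 18.7 pos [ 0.5779 -0.052   0.2547] yaw 1.6461 grip 0.901 F [-0.2152 -0.0177 -0.4589] j [ 0.7809  0.3861 -0.9741  1.5421  0.3214  1.3857  1.4275]
   [ 0.507 -0.1    0.2  ] -> [ 0.495 -0.284  0.365] spin 0.003
```

View pics/w3.png

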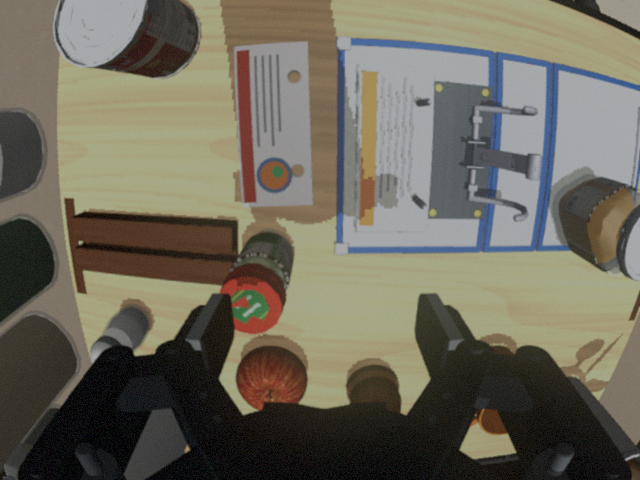

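The wrist view shows the card holes at (294,76) and (298,171), and the posts at about (422,101) and (419,201). I'll convert these to world positions.

```bash
python3 -c "
from h import *
p=dict(np.load('w3.npz')); f=foc(p); R=p['R'];t=p['t']; c=-R.T@t; print('cam',c)
def ray(u,v,z):
    x=(u-p['cx'])/f;y=(v-p['cy'])/f;r=np.hypot(x,y); d=np.array([x/r*np.sin(r),y/r*np.sin(r),np.cos(r)]); d=R.T@d; return c+d*(z-c[2])/d[2]
def proj(X):
    q=R@X+t; th=np.arctan2(np.hypot(q[0],q[1]),q[2]); a=np.arctan2(q[1],q[0]); return p['cx']+f*th*np.cos(a),p['cy']+f*th*np.sin(a)
im=p['img'].astype(int)
for (u,v) in ((294,76),(298,171)):
    w=im[v-11:v+12,u-11:u+12]; m=(w[...,0]-w[...,2]>35); n,l,s,ce=cv2.connectedComponentsWithStats(m.astype(np.uint8)); k=1+s[1:,4].argmax()
    U,V=u-11+ce[k]; print('hole',s[k,4],(U,V),ray(U,V,.062),ray(U,V,.057))
for x in (-.04,.04):
    b=proj(F(x,0,.017));tp=proj(F(x,0,.048)); print('pred base,tip px',b,tp)
    u,v=[int(round((b[i]+tp[i])/2)) for i in (0,1)]
    w=im[v-14:v+15,u-16:u+17].mean(-1); m=(w<95); n,l,s,ce=cv2.connectedComponentsWithStats(m.astype(np.uint8)); 
    for k in range(1,n):
        if s[k,4]>8:
            ys,xs=np.where(l==k); print(' blob',s[k,4],'u',xs.min()+u-16,xs.max()+u-16,'v',ys.min()+v-14,ys.max()+v-14)
print('gt blue file corners pred',[np.round(proj(F(x,y,.003)),1) for x,y in ((-.095,-.066),(.095,-.066),(.061,.072))],'plate corners',[np.round(proj(F(x,y,.005)),1) for x,y in ((-.061,.072),(.061,.072))])
big=cv2.resize(p['img'][60:240,270:530,::-1],None,fx=3,fy=3,interpolation=cv2.INTER_CUBIC)
for x in(-.04,.04):
    for z in (.017,.048):
        a=proj(F(x,0,z)); cv2.circle(big,(int((a[0]-270)*3),int((a[1]-60)*3)),3,(0,0,255),1)
for q in ((-.095,-.066,.003),(.095,-.066,.003),(-.061,.072,.005),(.061,.072,.005)):
    a=proj(F(*q)); cv2.circle(big,(int((a[0]-270)*3),int((a[1]-60)*3)),3,(255,0,255),1)
cv2.imwrite('pics/w3c.png',big)"
```

```text
cam [ 0.5006 -0.0563  0.3745]
hole 80 (np.float64(293.9125), np.float64(294.575)) [ 0.6627 -0.0714  0.062 ] [ 0.6653 -0.0717  0.057 ]
hole 72 (np.float64(297.19444444444446), np.float64(297.05555555555554)) [ 0.6651 -0.0682  0.062 ] [ 0.6677 -0.0684  0.057 ]
pred base,tip px (np.float64(419.54874452374935), np.float64(103.42692862207721)) (np.float64(430.10784528533145), np.float64(102.10257226594399))
 blob 67 u 416 428 v 99 105
pred base,tip px (np.float64(415.3282848417247), np.float64(198.9075944168469)) (np.float64(424.8259529339239), np.float64(207.69284732688132))
 blob 75 u 413 424 v 196 207
gt blue file corners pred [array([338.1,  37.4]), array([335.9, 254.1]), array([483.1, 219.4])] plate corners [array([493.5,  87.4]), array([483.9, 219.9])]
```

View pics/w3c.png

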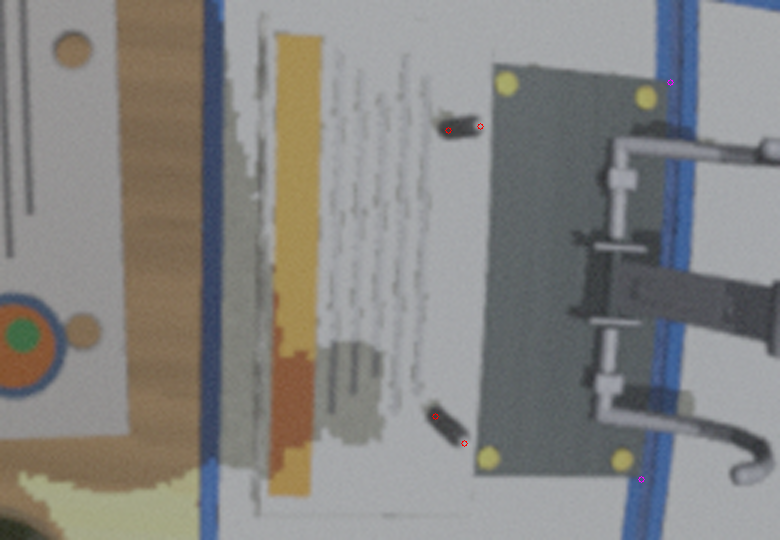

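```bash
python3 -c "
from h import *
p=dict(np.load('w3.npz')); f=foc(p); R=p['R'];t=p['t']; c=-R.T@t
def ray(u,v,z):
    x=(u-p['cx'])/f;y=(v-p['cy'])/f;r=np.hypot(x,y); d=np.array([x/r*np.sin(r),y/r*np.sin(r),np.cos(r)]); d=R.T@d; return c+d*(z-c[2])/d[2]
h=[ray(293.9,76.6,.062),ray(297.2,170.1,.062)]; d=h[1]-h[0]; a=np.arctan2(d[1],d[0]); m=(h[0]+h[1])/2
ctr=m[:2]-.019*np.array([-np.sin(a),np.cos(a)]); print(h,np.linalg.norm(d),'yaw',a,'centre',ctr)
plan([[*ctr,.2],[*ctr,.082]],np.pi/2+a)"
```

```text
[array([ 0.4671, -0.0832,  0.062 ]), array([ 0.5459, -0.0749,  0.062 ])] 0.07924344288992036 yaw 0.10479863731642114 centre [ 0.5085 -0.0979]
t 18.7 pos [ 0.5779 -0.052   0.2547] yaw 1.6461 grip 0.901 F [-0.2152 -0.0177 -0.4589] j [ 0.7809  0.3861 -0.9741  1.5421  0.3214  1.3857  1.4275]
   [ 0.5085 -0.0979  0.2   ] -> [ 0.484 -0.271  0.365] spin -0.056
   [ 0.5085 -0.0979  0.082 ] -> [ 0.483 -0.272  1.152] spin -0.056
```

Emit:
carry_out([
  [0.25,-0.13,0.2,-0.05,0.8],
  [0.48,-0.27,0.4,-0.05,0.8],
  [0.48,-0.27,0.7,-0.05,0.8],
  [0.48,-0.27,1,-0.05,0.8],
  [0.48,-0.27,1,-0.05,0.8],
])

```text
clock: 19.32
position: [0.5067, -0.0983, 0.1034]
ee_rot: [-0.05, 0.999, 0.001, -0.003]
ft_force: [0.2, 0.2, 0.6]
grip_width: 0.902
grasp_force: 0.0
```

```bash
python3 -c "
from h import *
plan([[.509,-.098,.075],[.509,-.098,.069]],np.pi/2+.105)"
```

```text
t 19.32 pos [ 0.5067 -0.0983  0.1034] yaw 1.671 grip 0.902 F [0.1926 0.201  0.6065] j [ 0.9142  0.3948 -0.9416  1.873   0.3628  1.0627  1.4978]
   [ 0.509 -0.098  0.075] -> [-0.016  0.     0.189] spin -0.009
   [ 0.509 -0.098  0.069] -> [-0.017  0.     0.229] spin -0.009
```

Emit:
carry_out([
  [-0.01,0,0.12,-0.01,0.8],
  [-0.01,0,0.18,-0.01,0.8],
  [-0.01,0,0.2,-0.01,0.8],
  [-0.01,0,0.215,-0.01,0.8],
  [-0.01,0,0.22,-0.01,0.8],
])

```text
clock: 19.95
position: [0.5109, -0.0976, 0.0728]
ee_rot: [-0.053, 0.999, -0.0, 0.0]
ft_force: [-0.4, -0.2, -0.2]
grip_width: 0.896
grasp_force: 0.0
```

Emit:
carry_out([
  [0,0,0.01,0,0.8],
  [0,0,0.02,0,0.8],
  [0,0,0.025,0,0.8],
  [0,0,0.025,0,0.8],
])

```text
clock: 20.45
position: [0.5108, -0.0976, 0.0692]
ee_rot: [-0.053, 0.999, -0.0, -0.0]
ft_force: [-2.0, -0.0, 7.3]
grip_width: 0.905
grasp_force: 3.2
```

Emit:
carry_out([
  [0,0,-0.03,0,0.8],
  [0,0,-0.03,0,0.5],
  [0,0,-0.03,0,0.2],
  [0,0,-0.03,0,0.2],
  [0,0,-0.03,0,0.2],
  [0,0,-0.03,0,0.2],
], force=30)

```text
clock: 21.2
position: [0.5111, -0.0976, 0.0739]
ee_rot: [-0.053, 0.999, -0.0, 0.0]
ft_force: [-2.2, 0.4, 8.2]
grip_width: 0.717
grasp_force: 35.0
```

Emit:
carry_out([
  [0,0,-0.05,0,0.2],
  [0,0,-0.2,0,0.2],
  [0,0,-0.4,0,0.2],
  [0,0,-0.65,0,0.2],
  [0,0,-0.7,0,0.2],
  [0,0,-0.7,0,0.2],
])

```text
clock: 21.95
position: [0.5107, -0.0977, 0.1783]
ee_rot: [-0.053, 0.999, -0.0, 0.0]
ft_force: [0.1, -0.8, -0.1]
grip_width: 0.712
grasp_force: 33.2
```

```bash
cat > w.py <<'E'
from h import *
import sys
p=camera('wrist'); save(p,sys.argv[1]+'.png'); np.savez(sys.argv[1]+'.npz',**{k:np.array(v) for k,v in p.items()})
o=manip.get_obs(); R=Ro.from_quat(o["ee_rot"]).as_matrix()
C=cloud(p,True); b=outline_of('card',p)
print([x['conf'] for x in b[:2]])
if b:
    P=C[b[0]['region']]; P=P[abs(P[:,2]-o['position'][2]+.012)<.02]; print(len(P),np.median(P,0),'plane',np.linalg.lstsq(np.c_[P[:,:2],np.ones(len(P))],P[:,2],rcond=None)[0],cv2.minAreaRect((P[:,:2]*1000).astype(np.float32)))
plan([[*F(0,-.019,0)[:2],.17]],np.pi/2+FY)
E
python3 w.py w4
```

```text
[0.59]
40431 [ 0.4854 -0.0998  0.166 ] plane [ 0.0008 -0.006   0.165 ] ((500.463134765625, -98.22152709960938), (124.86914825439453, 62.68135452270508), 6.014247894287109)
t 22.05 pos [ 0.5101 -0.0976  0.1772] yaw 1.6771 grip 0.71 F [ 0.3947 -0.1472 -1.3334] j [ 0.9691  0.3041 -0.9936  1.7949  0.2732  1.1918  1.5706]
   [0.5214 0.0044 0.17  ] -> [-0.147  0.668  0.048] spin 0.063
```

View pics/w4.png

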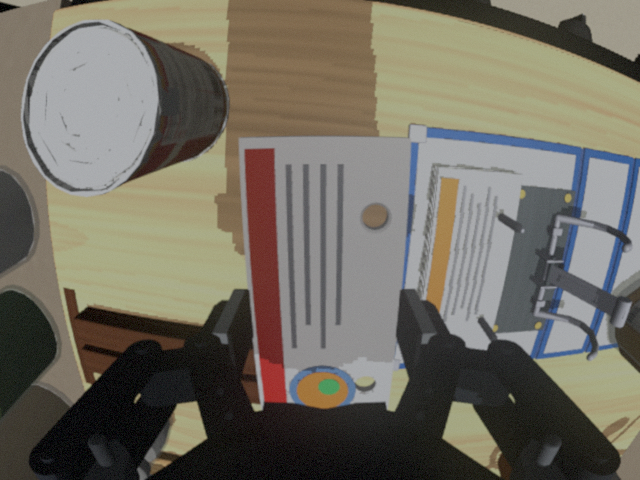

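The card is held level by its long edges, with its holes at (375,215) and (366,382). I'll compute the hole offset from the TCP.

```bash
cat > holes.py <<'E'
from h import *
import sys
p=dict(np.load(sys.argv[1]+'.npz')); f=foc(p); R=p['R'];t=p['t']; c=-R.T@t
o=manip.get_obs(); P0=np.array(o['position']); z=P0[2]-.0119
def ray(u,v,z):
    x=(u-p['cx'])/f;y=(v-p['cy'])/f;r=np.hypot(x,y); d=np.array([x/r*np.sin(r),y/r*np.sin(r),np.cos(r)]); d=R.T@d; return c+d*(z-c[2])/d[2]
im=p['img'].astype(int); H=[]
for a in sys.argv[2:]:
    u,v=map(int,a.split(',')); w=im[v-20:v+21,u-20:u+21]; m=(w[...,0]-w[...,2]>28).astype(np.uint8); n,l,s,ce=cv2.connectedComponentsWithStats(m); k=l[20,20] or 1+s[1:,4].argmax()
    U,V=u-20+ce[k][0],v-20+ce[k][1]; h=ray(U,V,z); H.append(h); print((U,V),s[k],h)
d=H[1]-H[0]; a=np.arctan2(d[1],d[0]); m=(H[0]+H[1])/2
Rt=Ro.from_quat(o['ee_rot']).as_matrix(); y=np.arctan2(Rt[1,1],Rt[0,1])-np.pi/2
print('dist',np.linalg.norm(d),'card yaw',a,'tool yaw',y,'mid in tool',Rt.T@(m-P0))
E
python3 holes.py w4 375,215 366,382
```

```text
(np.float64(374.2170542635659), np.float64(215.35658914728683)) [  8  10  23  22 387] [ 0.4658 -0.0833  0.1653]
(np.float64(364.5877192982456), np.float64(381.0877192982456)) [ 11  15  17   9 114] [ 0.544  -0.0749  0.1653]
dist 0.07868613264987724 card yaw 0.10686491687675058 tool yaw 0.1063287243325397 mid in tool [0.0032 0.019  0.0119]
```

```bash
cat > posts.py <<'E'
from h import *
import sys
def proj(p,X,fish):
    f=foc(p); q=np.array(p['R'])@X+np.array(p['t'])
    if not fish: return np.array([p['cx']+f*q[0]/q[2],p['cy']+f*q[1]/q[2]])
    th=np.arctan2(np.hypot(q[0],q[1]),q[2]); a=np.arctan2(q[1],q[0]); return np.array([p['cx']+f*th*np.cos(a),p['cy']+f*th*np.sin(a)])
def check(p,fish,name):
    g=p['img'].mean(-1)
    J=[]
    best=None
    # best shift (dx,dy) in the file frame: darkness along both post lines vs surround
    for dx in np.arange(-6,6.1,.5):
        for dy in np.arange(-6,6.1,.5):
            s=0
            for x in (-.04,.04):
                for z in np.linspace(.018,.046,12):
                    for ox in ((-.0015,0),(.0015,0),(0,-.0015),(0,.0015)):
                        u,v=proj(p,F(x+dx/1e3+ox[0],dy/1e3+ox[1],z),fish); s+=cv2.getRectSubPix(g.astype(np.float32),(1,1),(u,v))[0,0]
            J.append((s/96,dx,dy))
    J.sort(); print(name,'shift mm (file frame)',[(round(float(a),1),b,c) for a,b,c in J[:3]])
check(dict(np.load('w3.npz')),True,'w3'); check(dict(np.load('w4.npz')),True,'w4')
for n in ('top','side'):
    p=camera(n); check(p,False,n)
    C=cloud(p); z=manip.get_obs()['position'][2]-.012; im=p['img']
    m=(abs(C[...,2]-z)<.004)&(C[...,0]<.6)&(C[...,0]>.42)&(C[...,1]>-.15)&(C[...,1]<-.05)
    P=C[m]; print(m.sum(), cv2.minAreaRect((P[:,:2]*1000).astype(np.float32)) if len(P)>5 else '')
print(manip.get_obs()['position'])
E
python3 posts.py
```

```text
w3 shift mm (file frame) [(77.0, np.float64(-1.0), np.float64(-1.5)), (77.6, np.float64(-1.0), np.float64(-2.0)), (77.6, np.float64(-0.5), np.float64(-1.5))]
w4 shift mm (file frame) [(67.1, np.float64(-1.0), np.float64(-1.0)), (67.2, np.float64(-0.5), np.float64(-0.5)), (67.3, np.float64(-1.5), np.float64(-1.5))]
top shift mm (file frame) [(101.8, np.float64(-1.0), np.float64(0.0)), (102.5, np.float64(-1.0), np.float64(-0.5)), (102.5, np.float64(-0.5), np.float64(0.0))]
433 ((505.0696716308594, -70.21110534667969), (140.1251220703125, 29.36572265625), 7.889127254486084)
side shift mm (file frame) [(116.2, np.float64(-1.5), np.float64(1.5)), (116.2, np.float64(-1.0), np.float64(1.0)), (116.5, np.float64(-1.0), np.float64(1.5))]
844 ((508.7261047363281, -93.48402404785156), (141.85107421875, 74.98067474365234), 6.334771156311035)
[ 0.5101 -0.0975  0.1772]
```

Emit:
carry_out([
  [-0.05,0.2,0,0.06,0.2],
  [-0.1,0.45,0,0.06,0.2],
  [-0.15,0.65,0,0.06,0.2],
  [-0.16,0.66,0.1,0.06,0.2],
  [-0.16,0.66,0.15,0.06,0.2],
  [-0.16,0.66,0.15,0.06,0.2],
])

```text
clock: 22.9
position: [0.5235, 0.0023, 0.1547]
ee_rot: [-0.037, 0.999, 0.0, -0.001]
ft_force: [-0.2, -0.7, 0.1]
grip_width: 0.711
grasp_force: 33.2
```

```bash
python3 w.py w5; python3 -c "
from h import *
t=F(.003,-.0195,0)[:2]
plan([[*t,.125],[*t,.102]],np.pi/2+FY)"
```

```text
[0.78]
40463 [0.4982 0.0008 0.1425] plane [-0.0017 -0.0058  0.1433] ((513.2009887695312, 2.010650634765625), (124.93614196777344, 62.622413635253906), 4.26708984375)
t 23.0 pos [0.5241 0.0025 0.1557] yaw 1.6445 grip 0.714 F [ 0.4372  0.2264 -1.1614] j [ 0.7741  0.3525 -1.0074  1.8071  0.3239  1.1606  1.3071]
   [0.5214 0.0044 0.17  ] -> [ 0.017  0.013 -0.095] spin 0.0
t 23.0 pos [0.5241 0.0025 0.1557] yaw 1.6445 grip 0.714 F [ 0.4372  0.2264 -1.1614] j [ 0.7741  0.3525 -1.0074  1.8071  0.3239  1.1606  1.3071]
   [0.5245 0.0041 0.125 ] -> [-0.004  0.01   0.205] spin 0.0
   [0.5245 0.0041 0.102 ] -> [-0.004  0.01   0.358] spin 0.0
```

Emit:
carry_out([
  [0,0.01,0.08,0,0.2],
  [0,0.01,0.15,0,0.2],
  [0,0.01,0.21,0,0.2],
  [0,0.01,0.24,0,0.2],
  [0,0.01,0.26,0,0.2],
  [0,0.01,0.26,0,0.2],
])

```text
clock: 23.75
position: [0.524, 0.0049, 0.1168]
ee_rot: [-0.038, 0.999, -0.0, 0.0]
ft_force: [-0.1, 0.4, -0.6]
grip_width: 0.71
grasp_force: 33.2
```

```bash
python3 w.py w6; python3 - <<'E'
from h import *
p=dict(np.load('w6.npz')); im=p['img'].astype(int)
for u,v in ((374,215),(365,381)):
    w=im[v-16:v+17:2,u-16:u+17:2]; print(w.mean(-1).astype(int)); print((w[...,0]-w[...,2]))
E
```

```text
[0.68]
40149 [0.4988 0.0035 0.1045] plane [ 0.0002 -0.005   0.1044] ((513.8654174804688, 4.667873382568359), (124.88749694824219, 62.4281120300293), 4.323084354400635)
t 23.85 pos [0.5241 0.005  0.117 ] yaw 1.6459 grip 0.709 F [-0.1085 -0.1137 -0.4511] j [ 0.7387  0.4027 -0.9793  1.845   0.3752  1.0931  1.2654]
   [0.5214 0.0044 0.17  ] -> [ 0.018 -0.003 -0.353] spin 0.003
[[153 154 152 152 152 153 154 150 153 150 152 153 148 151 152 153 151]
 [154 149 153 155 155 153 151 154 151 149 152 151 153 151 153 154 150]
 [151 156 151 153 152 150 141 127 122 119 125 129 142 152 151 150 152]
 [154 153 151 154 142 123 106  86  85 121 130 127 119 129 147 153 149]
 [154 154 151 139 116  91  77  72  75 108 133 134 134 128 126 145 152]
 [155 153 142 117  84  78  76  76  72  82 121 135 132 134 120 131 149]
 [154 147 126  85  73  74  77  78  77  75 114 131 130 134 116 122 142]
 [153 141 115  75  72  73  87  97  81  72 111 127 131 131 113 114 130]
 [152 137 121  82  68  76 105 116 110  85 125 133 131 132 115 108 131]
 [152 138 132 113  73  74 106 118 115 116 129 133 133 133 109 109 130]
 [152 138 135 
[... 3118 characters left out ...]
 -6  -4  -2  -4  -2  -6  -5   3   4   5   1  -4  -6  -5  -5]
 [-64 -60 -32   1   3  -3  -5  -2  -4   2   4   5   2  -3  -3  -4  -4]
 [-61 -62 -57  -5   3   1  -8  -9  -5   4   4   4   2  -1  -3  -7  -4]
 [-65 -64 -63 -26   2   4  -7  -9  -3   2   1  -2   1  -2  -3  -5  -4]
 [-58 -62 -65 -36  -1   3  -2  -5  -2   0   0   2  -2  -2  -3  -5  -5]
 [-56 -61 -65 -30  -2  -1   0   2   2   0   3  -2  -4  -5  -5  -4  -5]
 [-53 -64 -66 -32  -5  -3   0  -1  -1  -1  -1  -5  -5  -4  -3  -5  -4]
 [-61 -66 -62 -16  -5  -4  -1  -3  -5  -4  -2  -5  -4  -5  -4  -5  -4]
 [-65 -65 -56  -7  -5  -6  -4  -3  -4  -4  -5  -5  -4  -5  -6  -4  -4]
 [-65 -61 -33  -7  -4  -5  -4  -3  -4  -3  -5  -5  -3  -5  -5  -6  -6]]
```

Both post tips show near the centres of the holes, about 1 mm off. I'll lower further and release.

Emit:
carry_out([
  [0,-0.005,0.03,0,0.2],
  [0,-0.005,0.06,0,0.2],
  [0,-0.005,0.1,0,0.2],
  [0,-0.005,0.12,0,0.2],
  [0,-0.005,0.12,0,0.2],
])

```text
clock: 24.48
position: [0.5239, 0.0042, 0.0985]
ee_rot: [-0.038, 0.999, 0.0, -0.0]
ft_force: [-0.4, 0.2, -0.2]
grip_width: 0.715
grasp_force: 33.2
```

Emit:
carry_out([
  [0,0,0,0,0.6],
  [0,0,0,0,0.8],
  [0,0,0,0,0.8],
  [0,0,0,0,0.8],
  [0,0,-0.2,0,0.8],
  [0,0,-0.4,0,0.8],
  [0,0,-0.7,0,0.8],
  [0,0,-0.7,0,0.8],
])

```text
clock: 25.48
position: [0.5257, 0.0046, 0.2069]
ee_rot: [-0.038, 0.999, -0.001, 0.003]
ft_force: [-0.4, 0.6, -0.2]
grip_width: 0.899
grasp_force: 0.0
```

```bash
cat > chk.py <<'E'
from h import *
p=camera('wrist'); C=cloud(p,True); b=outline_of('card',p); print(len(b),b[0]['conf'])
P=C[b[0]['region']]; P=P[(P[:,2]<.12)&(P[:,2]>.06)]; med=np.median(P,0)
k=abs(P[:,2]-med[2])<.008
print(len(P),med,'plane',np.linalg.lstsq(np.c_[P[k][:,:2]-med[:2],np.ones(k.sum())],P[k][:,2],rcond=None)[0],cv2.minAreaRect((P[k][:,:2]*1000).astype(np.float32)),'want top',.057+.022,F(0,-.019,0))
plan([[*F(0,.068,0)[:2],.25]],FY)
E
python3 chk.py
```

```text
1 0.64
16232 [0.5135 0.0033 0.0787] plane [ 0.0005 -0.0044  0.0787] ((521.5330200195312, 4.482219696044922), (140.6997528076172, 62.405982971191406), 4.271903991699219) want top 0.079 [0.5214 0.0044 0.057 ]
t 25.57 pos [0.524  0.004  0.2038] yaw 1.6456 grip 0.9 F [-0.4201 -0.4759  0.0577] j [ 0.8069  0.2974 -1.0378  1.7522  0.2703  1.2459  1.3464]
   [0.5151 0.0911 0.25  ] -> [ 0.016  0.584 -0.309] spin -2.998
```

The card lies flat on the stack (top at z 0.0787, want 0.079). Now I close the fingers and push the lever over from behind.

Emit:
carry_out([
  [0.017,0.15,0,0,-1],
  [0.017,0.36,0,0,-1],
  [0.017,0.36,0,0,-1],
  [0.017,0.36,0,0,-1],
  [0.017,0.36,0,0,-1],
  [0.017,0.36,0.2,0,-1],
  [0.017,0.36,0.4,0,-1],
  [0.017,0.36,0.46,0,-1],
  [0.017,0.36,0.46,0,-1],
])

```text
clock: 26.7
position: [0.5174, 0.0576, 0.1349]
ee_rot: [-0.037, 0.999, 0.0, -0.0]
ft_force: [-0.3, -0.3, -0.3]
grip_width: -0.003
grasp_force: 0.0
```

```bash
python3 -c "
from h import *
plan([F(0,y,z+.022) for y,z in ((.035,.055),(.06,.055),(.084,.055),(.092,.055),(.095,.04),(.095,.026))],np.pi/2+FY)"
```

```text
t 26.7 pos [0.5174 0.0576 0.1349] yaw 1.6455 grip -0.003 F [-0.347  -0.2984 -0.2877] j [ 0.6735  0.3796 -1.0165  1.8358  0.3564  1.125   1.1767]
   [0.5175 0.0582 0.134 ] -> [-0.001  0.004  0.006] spin 0.002
   [0.5156 0.0831 0.134 ] -> [-0.001  0.171  0.006] spin 0.002
   [0.5139 0.1071 0.134 ] -> [-0.001  0.331  0.006] spin 0.002
   [0.5133 0.1151 0.134 ] -> [-0.001  0.384  0.006] spin 0.002
   [0.5131 0.118  0.119 ] -> [-0.001  0.404  0.106] spin 0.002
   [0.5131 0.118  0.105 ] -> [-0.001  0.404  0.199] spin 0.002
```

Emit:
carry_out([
  [0,0.06,0,0,-1],
  [0,0.12,0,0,-1],
  [0,0.17,0,0,-1],
  [0,0.22,0,0,-1],
  [0,0.27,0,0,-1],
  [0,0.31,0,0,-1],
  [0,0.35,0.01,0,-1],
  [0,0.385,0.01,0,-1],
  [0,0.4,0.05,0,-1],
  [0,0.4,0.1,0,-1],
])

```text
clock: 27.95
position: [0.5129, 0.1179, 0.1193]
ee_rot: [-0.038, 0.999, 0.0, 0.0]
ft_force: [-0.6, 0.1, 0.3]
grip_width: 0.0
grasp_force: 0.0
```

Emit:
carry_out([
  [0,0,0.05,0,-1],
  [0,0,0.09,0,-1],
  [0,0,0.1,0,-1],
])

```text
clock: 28.32
position: [0.5129, 0.1176, 0.1046]
ee_rot: [-0.037, 0.999, -0.0, -0.0]
ft_force: [-4.4, -1.6, 8.2]
grip_width: 0.001
grasp_force: 4.3
```

Emit:
carry_out([
  [0,0,0.008,0,-1],
  [0,0,0.008,0,-1],
  [0,0,-0.2,0,-1],
  [0,-0.1,-0.6,0,-1],
  [0,-0.5,-0.9,0,-1],
  [0,-0.9,-0.9,0,-1],
  [0,-0.95,-0.9,0,-1],
  [0,-0.95,-0.9,0,-1],
])

```text
clock: 29.32
position: [0.5235, -0.0253, 0.2396]
ee_rot: [-0.036, 0.999, 0.0, -0.0]
ft_force: [-0.9, 0.1, 0.5]
grip_width: 0.0
grasp_force: 0.0
```

```bash
cat > fin.py <<'E'
from h import *
o=manip.get_obs(); print(o['clock'],o['position'],o['ft_force'])
for n in ('side','wrist','top'):
    p=camera(n); C=cloud(p,n=='wrist')
    for q in ('card','lever','arches'):
        b=outline_of(q,p)
        if b:
            P=C[b[0]['region']]; P=P[(abs(P[:,0]-.52)<.1)&(P[:,1]>-.06)&(P[:,1]<.17)&(P[:,2]>.055)&(P[:,2]<.16)]
            if len(P): print(n,q,round(b[0]['conf'],2),len(P),np.median(P,0),P[:,1:].min(0),np.percentile(P[:,1:],98,axis=0), cv2.minAreaRect((P[:,:2]*1000).astype(np.float32)) if q=='card' else '')
    # heights over the region between pivots and posts: arches shut top z=.118 about file y 0..50; open tips at y 66
    c,s=np.cos(FY),np.sin(FY); D=C-FO; fx=c*D[...,0]+s*D[...,1]; fy=-s*D[...,0]+c*D[...,1]; fz=D[...,2]
    m=(abs(abs(fx)-.04)<.006)&(fy>-.005)&(fy<.09)&(fz>.025)&(fz<.09)
    print(n,'ring pts (file y: zmax)',[(y,round(float(fz[m&(abs(fy-y)<.005)].max()),3) if (m&(abs(fy-y)<.005)).any() else None) for y in (0,.01,.02,.03,.04,.05,.06,.07)])
    m=(abs(fx)<.009)&(fy>.02)&(fy<.13)&(fz>.015)&(fz<.1); print(n,'lever pts',m.sum(),fy[m].max() if m.any() else 0,fz[m].max() if m.any() else 0)
E
python3 fin.py
```

```text
29.325 [ 0.5235 -0.0253  0.2396] [-0.8704  0.0783  0.4622]
side lever 0.63 158 [0.5136 0.114  0.0815] [0.0769 0.0582] [0.1448 0.0911] 
side arches 0.48 110 [0.4893 0.0741 0.1051] [0.0239 0.0612] [0.0826 0.1185] 
side ring pts (file y: zmax) [(0, 0.058), (0.01, 0.06), (0.02, 0.062), (0.03, 0.064), (0.04, 0.061), (0.05, 0.057), (0.06, 0.048), (0.07, None)]
side lever pts 183 0.12432425526067653 0.036091910136976456
wrist card 0.84 12302 [0.5123 0.0034 0.0787] [-0.0312  0.0584] [0.035  0.0801] ((526.4458618164062, 6.486583709716797), (151.5685577392578, 66.55021667480469), 4.437163829803467)
wrist lever 0.64 1396 [0.5126 0.1112 0.0812] [0.0687 0.0577] [0.1428 0.0903] 
wrist arches 0.79 1773 [0.501  0.0568 0.1119] [0.0171 0.0583] [0.0853 0.1179] 
wrist ring pts (file y: zmax) [(0, 0.058), (0.01, 0.062), (0.02, 0.062), (0.03, 0.062), (0.04, 0.062), (0.05, 0.056), (0.06, 0.04), (0.07, None)]
wrist lever pts 1504 0.12224065426703522 0.03478364471894287
top card 0.75 247 [0.4744 0.0225 0.0795] [0.0079 0.0708] [0.0329 0.0833] ((485.9328308105469, 21.366252899169922), (69.81610107421875, 22.807636260986328), 4.400761604309082)
top lever 0.52 248 [0.5141 0.1118 0.0824] [0.0725 0.0598] [0.1443 0.0906] 
top arches 0.74 76 [0.4876 0.0614 0.1142] [0.0202 0.0593] [0.0798 0.1208] 
top ring pts (file y: zmax) [(0, 0.059), (0.01, 0.064), (0.02, 0.064), (0.03, 0.065), (0.04, 0.063), (0.05, 0.058), (0.06, 0.039), (0.07, None)]
top lever pts 261 0.12186844997182582 0.03640064646407216
```

The rings are shut (top at z 61, reaching the posts), the lever is down (end at z 34 top), and the card is flat at z 0.0787. Handing in.

```bash
python3 -c "
from h import *
print(ticket.hand_in())"
```

```text
the job is handed in; nothing more can be done
None
```

The job is handed in: the recipe card is filed printed side up on both posts and lying flat, the lever is down and the rings are shut, with nothing else seen to move. I viewed 12 pictures, two over the limit of 10, and the verdict was not shown to me.

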